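# Feel for the worn shock mount and push down its tag

### The job

Press the black rubber pad of each of the three shock mounts on the mat about a centimetre down and let it come up again, one after another from the robot's left to its right, to feel which spring is the softest; then push the orange tag of the softest mount fully down and take the hand away. Leave the other two tags up. Work with the fingertips only: do not lift, tip or shove the mounts, and leave the loose parts around them where they are.

Things in the scene. Friction and masses are not known exactly. Their poses are not given: they have to be found in the camera images.
- mat: the flat black rubber bench mat on which the three mounts stand, 250 x 480 x 4 mm, fixed; origin at the centre of its underside, x away from the robot, y to the robot's left (the mounts stand in a row along y, about 150 mm apart), z up
- mount_k: one of three loose shock mounts that look alike and stand upright on the mat (0.75 kg, the letter says nothing of its spring): aluminium base plate 130 (x) x 64 (y) x 12 mm, a black rubber pad on a coil spring over the half at +x, an orange tag over the half at -x; origin at the centre of the plate's underside, z up. Friction on the mat holds it under straight downward pushes
- padtop_k (a point): centre of the top of mount_k's pad, a round black rubber pad 44 mm across, 62 mm above the plate's underside when up; moves with the pad; the mount's x axis points from the tag to the pad, 66 mm
- pad_k (a joint): how far mount_k's pad is pressed down: 0 up, 0.015 m bottomed. Its spring brings it back up. Lightly preloaded (under 1 N), then the force grows evenly with depth; the three springs differ from each other by about a factor of two, and the force at 10 mm is between about 2 and 11 N
- tagtop_k (a point): centre of the top of mount_k's tag, an orange square paddle 30 x 30 x 6 mm on a stem in a black guide block, top 55 mm above the plate's underside when up; moves with the tag
- tag_k (a joint): how far mount_k's orange tag is pushed down: 0 up, 0.012 m fully down. Only the softest mount lets its tag go all the way; in a firmer mount it is blocked at about 0.007 m. It moves against about 3 N of friction and stays where it is left
- mount_m: one of three loose shock mounts that look alike and stand upright on the mat (0.75 kg, the letter says nothing of its spring): aluminium base plate 130 (x) x 64 (y) x 12 mm, a black rubber pad on a coil spring over the half at +x, an orange tag over the half at -x; origin at the centre of the plate's underside, z up. Friction on the mat holds it under straight downward pushes
- padtop_m (a point): centre of the top of mount_m's pad, a round black rubber pad 44 mm across, 62 mm above the plate's underside when up; moves with the pad; the mount's x axis points from the tag to the pad, 66 mm
- pad_m (a joint): how far mount_m's pad is pressed down: 0 up, 0.015 m bottomed. Its spring brings it back up. Lightly preloaded (under 1 N), then the force grows evenly with depth; the three springs differ from each other by about a factor of two, and the force at 10 mm is between about 2 and 11 N
- tagtop_m (a point): centre of the top of mount_m's tag, an orange square paddle 30 x 30 x 6 mm on a stem in a black guide block, top 55 mm above the plate's underside when up; moves with the tag
- tag_m (a joint): how far mount_m's orange tag is pushed down: 0 up, 0.012 m fully down. Only the softest mount lets its tag go all the way; in a firmer mount it is blocked at about 0.007 m. It moves against about 3 N of friction and stays where it is left
- mount_t: one of three loose shock mounts that look alike and stand upright on the mat (0.75 kg, the letter says nothing of its spring): aluminium base plate 130 (x) x 64 (y) x 12 mm, a black rubber pad on a coil spring over the half at +x, an orange tag over the half at -x; origin at the centre of the plate's underside, z up. Friction on the mat holds it under straight downward pushes
- padtop_t (a point): centre of the top of mount_t's pad, a round black rubber pad 44 mm across, 62 mm above the plate's underside when up; moves with the pad; the mount's x axis points from the tag to the pad, 66 mm
- pad_t (a joint): how far mount_t's pad is pressed down: 0 up, 0.015 m bottomed. Its spring brings it back up. Lightly preloaded (under 1 N), then the force grows evenly with depth; the three springs differ from each other by about a factor of two, and the force at 10 mm is between about 2 and 11 N
- tagtop_t (a point): centre of the top of mount_t's tag, an orange square paddle 30 x 30 x 6 mm on a stem in a black guide block, top 55 mm above the plate's underside when up; moves with the tag
- tag_t (a joint): how far mount_t's orange tag is pushed down: 0 up, 0.012 m fully down. Only the softest mount lets its tag go all the way; in a firmer mount it is blocked at about 0.007 m. It moves against about 3 N of friction and stays where it is left
- choke_mid (a point): centre of a loose copper-wound choke, 30 mm across, 14 mm high, on the mat between two mounts; leave alone
- capacitor_mid (a point): centre of a loose blue capacitor standing on the mat between two mounts, 24 mm across, 34 mm high; leave alone
- spacer_mid (a point): centre of a loose brass spacer standing on the mat, 18 mm across, 24 mm high; leave alone
- housing_mid (a point): centre of the loose open cast-aluminium controller housing beside the mat, 190 x 200 x 55 mm over its lugs; leave alone
- board_mid (a point): centre of a loose green circuit board lying beside the mat, 90 x 120 mm and about 8 mm high over its chips, point 2.5 mm above the table; leave alone
- screwdriver_grip (a point): handle of a loose screwdriver lying beside the mat, under 40 mm high; leave alone
- jar_mid (a point): centre of a loose closed jar beyond the mat, 60 mm across, 80 mm high; leave alone
Mind the look-alikes: they are no part of the job. Leave any red or turquoise look-alike of the mount_k alone. Leave any red look-alike of the mount_t alone.

How it is judged:
By the outcome, as a careful person would: the job done as asked, in the order asked, and still so for the second after the job is handed in, with the robot touching nothing.
It also fails if it takes over 54 s, if anything falls off the work surface, if the arm or the gripper's body presses on something with over 40 N, if the wrist force passes 120 N, or if a joint passes its speed limit or range.

### The arm

A 6-joint arm with a two-finger parallel gripper is mounted at the origin on the work surface. World frame = base frame: x ahead of the robot, y to its left, z up, the work surface at z = 0. Lengths are in m, angles in rad, forces in N, time in s.
With the tool pointing down it reaches from about 0.3 to 0.875 m from the base axis. Payload 6.4 kg.
Tool frame: the origin (TCP) lies at the very end of the fingers, on their centre line; the grasp point (between the pads) lies 19 mm behind it; y points along the fingers, z is the direction in which the jaws open and shut, and the axes are right-handed (so a half turn about y gives the same grasp; the last joint's range is limited). The gripper opens to 85 mm and grips with 20 to 120 N. Pads are 22 mm wide; open, the fingers measure 114 mm over their backs; the gripper's body (76 mm by 85 mm) begins 54 mm behind the grasp point. The pads swing forward as they close: fully open they stand 13 mm farther back than shut.
Start: joints at [1.036, 0.181, 1.607, -0, 1.354, -0.206], TCP at [0.186, 0.544, 0.231] pointing down, gripper open.
Joint ranges: [-2.99, 2.99], [-0.89, 2.07], [0.3, 2.58], [-1.14, 4.28], [0, 2.63], [-3.12, 3.12]. Speed limits (rad/s): [2.57, 2.57, 3.01, 3.14, 3.14, 3.14].

### API

Orientations are given as a rotation vector (axis times angle).
In Python, from bench import arm, viewer, ticket, nets gives the robot as it stands.
- The arm moves only by the tool arm_command, never from a script. Its argument "plan" is a list of rows, each an object with "grip": the finger opening in cm, from 0 to 8.54; "dp": the shift along the tool's x, y, z in cm, a list of three; "twist": the turn about the tool's y in degrees. In form: [{"grip": grip, "dp": [dx, dy, dz], "twist": twist}, ...]. A call has exactly 5 rows; each row is the pose to reach, as a shift and turn from the pose measured when the call began, along the tool's axes at that moment; what a row does not reach only later rows make up. A row lasts 1/8 s, in which the tool goes at most 62.5 mm and 10.7 degrees, less where a joint would pass 70% of its speed; a pose out of reach is approached as far as the arm can. A call with a gripper value outside its range is refused whole. The fingers move at their own pace and stop on an object; "squeeze" is the grip in N (left out, the last holds). Time passes only in rows, so rows that repeat a pose let the fingers close, or fill a call up. It gives the time, the measured TCP pose, the force and the opening at its end, in the units of the state.
- arm.state(): the state, without advancing time (a new reading comes with each control period).
- viewer.get_image(name): name is "scene" or "top" or "wrist"; returns the picture (384x512x3 uint8, blue, green, red); there is no depth.
- viewer.camera_info(name): a dict with "camera_matrix" (3x3 intrinsics, pixels), "world_to_cam" (4x4, takes a point from world to camera coordinates). Camera axes: x right, y down, z forward; pixel columns grow to the right and rows downward; lengths in m; the calibration is good to about 2 mm. The wrist camera is an equidistant fisheye: a pixel r from the principal point sees the ray r / f radians off the axis. A picture is of the moment at which its call begins: read the wrist's pose just before it. camera_info takes no time and is no camera call; for the wrist camera it gives the pose at the moment of the call.
- ticket.job_done(): hands the job in, once; it reports no verdict.
Trained networks look in the newest picture that a camera, given by its name, has taken for a name from the list of things; names that differ only in an ending like _2 or _b are one class to them, and where a whole thing is asked for, a point or a joint stands for the part that bears it (a point fixed in the world has none). Each returns a list of dicts, best first, with "confidence" (0 to 1); they miss things now and then, are a little off and sometimes report something else, mostly with a low value. They report only what shows in the picture. A call takes as long as a camera call. They do not tell look-alikes from the thing itself.
- nets.recognise(camera, name): "centre" ([column, row] in pixels, amid what is visible of it).
- nets.silhouettes(camera, name): "pixels" (384x512 bool, what is visible of it) and "centre" ([column, row] in pixels, amid what is visible of it).
The state is a dict: "time": time; "q": joint angles; "qd": joint speeds; "joint_torque": joint torques, N m; "position": TCP position; "orientation": TCP orientation; "wrist_force": force on the tool from outside, world axes, zero at the start; "ft_torque": the same for the moment, N m; "grip_width": finger opening in m.
Only numpy, scipy, OpenCV 4.12 (cv2) and the standard library are available. Lean on these libraries where they do the work, as an engineer would, in place of code of your own. Each camera call takes 0.05 s, during which the arm holds its last target. There are 200 camera calls.

## Working session

There is one attempt and no reset: what is moved stays moved. The work goes in short steps, Python scripts to look and compute and a tool call to move; the robot and the scene stay as the last step left them, time stands still between calls to the robot, and variables do not carry over. Pictures are saved under pics/ and viewed, about 8 in all and at most 12, crops included, and the job is handed in when it is done.

Besides the shell and the picture viewer there is one more tool, called after "Request:" by a JSON object that holds its "fn" and its "kwargs", one argument or row to a line. arm_command: Moves the arm, as the interface text tells. Its arguments: {"type":"object","properties":{"plan":{"type":"array","items":{"type":"object","properties":{"grip":{"type":"number"},"dp":{"type":"array","items":{"type":"number"}},"twist":{"type":"number"}}}},"squeeze":{"type":"number"}},"required":["plan"]}

```bash
ls; mkdir -p pics
cat > h.py <<'E'
import numpy as np, cv2
from bench import arm, viewer, ticket, nets
def ray(cam,uv):
    i=viewer.camera_info(cam);K=np.array(i["camera_matrix"]);T=np.array(i["world_to_cam"])
    d=np.linalg.solve(K,[uv[0],uv[1],1.0])
    if cam=="wrist":
        r=np.hypot(d[0],d[1]);d=np.array([0,0,1.]) if r<1e-9 else np.array([d[0]/r*np.sin(r),d[1]/r*np.sin(r),np.cos(r)])
    R=T[:3,:3];return -R.T@T[:3,3],R.T@d
def onz(cam,uv,z):
    o,d=ray(cam,uv);return o+d*(z-o[2])/d[2]
E
python3 - <<'E'
from h import *
s=arm.state();print(s)
a=viewer.get_image("top");b=viewer.get_image("scene")
cv2.imwrite("pics/top.png",a);cv2.imwrite("pics/scene.png",b)
cv2.imwrite("pics/both.png",cv2.resize(np.vstack([a,b]),None,fx=.78,fy=.78))
for c in("top","scene"):
  for n,z in(("padtop_k",.066),("tagtop_k",.059),("mount_k",.03),("mat",.004)):
    for r in nets.recognise(c,n): print(c,n,np.round(r["centre"],1),round(r["confidence"],2),onz(c,r["centre"],z).round(4))
E
```

```text
pics
{'time': 0.0, 'q': array([ 1.03572500e+00,  1.81522222e-01,  1.60800308e+00,  1.72380604e-05,
        1.35376502e+00, -2.06304147e-01]), 'qd': array([ 0.00068719,  0.00040271,  0.00049069, -0.00047076, -0.00018384,
        0.00202314]), 'joint_torque': array([ 1.45325437e-03, -4.44892037e+01, -3.51324069e+01, -1.07030219e-04,
        9.29757371e-03, -1.34876814e-05]), 'position': array([0.18535495, 0.54373871, 0.2303971 ]), 'orientation': array([-1.55693338,  0.25855887, -0.25756431]), 'wrist_force': array([-0.37229023, -0.51369182,  0.16401437]), 'ft_torque': array([-0.02916117, -0.01441127,  0.00146166]), 'grip_width': 0.08536867167554248}
top padtop_k [179.  125.9] 0.68 [0.7426 0.2684 0.066 ]
top padtop_k [210.1 184.8] 0.66 [0.5238 0.1536 0.066 ]
top padtop_k [171.2 272.3] 0.59 [0.2213 0.2832 0.066 ]
top padtop_k [293.6 174.1] 0.53 [ 0.5605 -0.1435  0.066 ]
top tagtop_k [312.8 256.8] 0.58 [ 0.269  -0.2028  0.059 ]
top tagtop_k [210.4 202.4] 0.56 [0.4618 0.1526 0.059 ]
top tagtop_k [168.5 144.6] 0.46 [0.6745 0.306  0.059 ]
top tagtop_k [255.4 199.3] 0.4 [ 0.4717 -0.0064  0.059
[... 774 characters left out ...]
0087  0.059 ]
scene tagtop_k [291.3 172.9] 0.53 [0.4679 0.1476 0.059 ]
scene tagtop_k [250.3 131.6] 0.49 [0.2499 0.2043 0.059 ]
scene tagtop_k [232.1 248.2] 0.48 [ 0.5001 -0.1663  0.059 ]
scene tagtop_k [376.4 179.2] 0.48 [0.6867 0.2949 0.059 ]
scene mount_k [298.4 185.7] 0.96 [0.504  0.1402 0.03  ]
scene mount_k [273.6 221.6] 0.77 [ 0.5253 -0.0137  0.03  ]
scene mount_k [245.  257.4] 0.77 [ 0.5355 -0.155   0.03  ]
scene mount_k [378.5 193. ] 0.77 [0.7135 0.2756 0.03  ]
scene mount_k [182.3 221.7] 0.72 [ 0.3162 -0.1864  0.03  ]
scene mount_k [315.5 116.5] 0.64 [0.3659 0.4373 0.03  ]
scene mount_k [256.6 131.6] 0.61 [0.2477 0.2404 0.03  ]
scene mat [270.5 233.8] 0.59 [ 0.5353 -0.0401  0.004 ]
```

View pics/top.png

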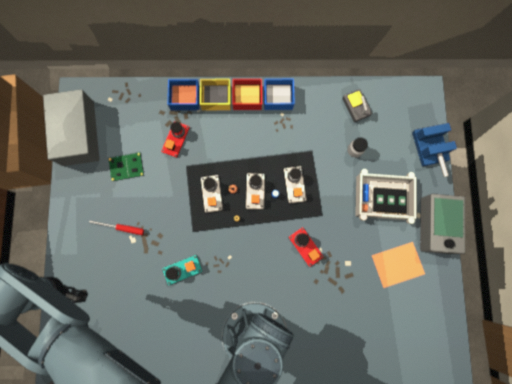

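View pics/scene.png

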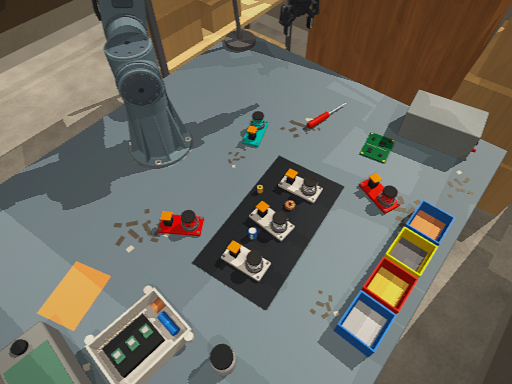

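The three pale aluminium mounts on the black mat are the ones meant. In the top view they are at px (210,193), (255,190) and (295,184). The look-alikes are off the mat: red at (176,138) and (306,246), turquoise at (182,270). I'll confirm this with an enlarged crop and refine the positions.

```bash
cat >> h.py <<'E'
from scipy.spatial.transform import Rotation as Ro
def to(p,p2=None):
    s=arm.state();R=Ro.from_rotvec(s["orientation"]).as_matrix()
    return (R.T@(np.array(p)-s["position"])*100).round(2)
E
python3 - <<'E'
from h import *
a=cv2.imread("pics/top.png");cv2.imwrite("pics/crop.png",cv2.resize(a[145:235,180:330],None,fx=5,fy=5,interpolation=cv2.INTER_CUBIC))
s=arm.state();print(Ro.from_rotvec(s["orientation"]).as_matrix().round(3))
print(to([.526,.1515,.13]))
# orange tags via colour, triangulated on z=.059
for c in("top","scene"):
  im=cv2.imread(f"pics/{c}.png");hsv=cv2.cvtColor(im,cv2.COLOR_BGR2HSV)
  m=cv2.inRange(hsv,(8,170,150),(20,255,255));n,l,st,ce=cv2.connectedComponentsWithStats(m)
  for i in range(1,n):
    p=onz(c,ce[i],.057)
    if st[i,4]>15 and .4<p[0]<.6 and abs(p[1])<.25: print(c,ce[i].round(1),st[i,4],p.round(4))
  for r in nets.silhouettes(c,"padtop_t"):
    ys,xs=np.nonzero(r["pixels"]); print(c,"pad",np.round(r["centre"],1),round(r["confidence"],2),len(xs),xs.min(),xs.max(),ys.min(),ys.max(),onz(c,r["centre"],.063).round(4))
E
```

```text
[[ 0.946 -0.     0.323]
 [-0.323 -0.     0.946]
 [-0.    -1.    -0.   ]]
[ 44.89  10.13 -26.17]
top [297.3 192. ] 44 [ 0.4971 -0.1562  0.057 ]
top [255.1 199.1] 42 [ 0.4727 -0.0053  0.057 ]
top [211.7 201.6] 38 [0.4649 0.1483 0.057 ]
top pad [207.2 182.8] 0.69 136 203 215 177 189 [0.5317 0.1642 0.063 ]
top pad [305.6 236.8] 0.58 122 297 308 233 244 [ 0.3378 -0.1795  0.063 ]
top pad [255.4 176.2] 0.57 110 250 261 175 186 [ 0.5544 -0.0073  0.063 ]
top pad [296. 172.] 0.46 112 290 301 168 179 [ 0.5688 -0.1527  0.063 ]
top pad [296.6 191.4] 0.36 74 293 301 187 195 [ 0.4983 -0.1528  0.063 ]
scene [291.2 173.1] 79 [0.4671 0.1482 0.057 ]
scene [262.3 206. ] 90 [ 0.4756 -0.0059  0.057 ]
scene [287.1 203.9] 17 [0.5277 0.0467 0.057 ]
scene [233.8 246.5] 109 [ 0.4993 -0.1588  0.057 ]
scene pad [281.1 219.5] 0.8 206 272 286 212 228 [ 0.5489 -0.0107  0.063 ]
scene pad [306.7 183.1] 0.67 167 303 316 176 191 [0.53   0.1427 0.063 ]
scene pad [257.7 120.1] 0.6 161 251 263 111 126 [0.2361 0.2609 0.063 ]
scene pad [386.1 196.9] 0.57 236 380 397 186 203 [0.7424 0.2505 0.063 ]
scene pad [253.4 260.1] 0.51 251 245 261 250 268 [ 0.5689 -0.1575  0.063 ]
scene pad [189.9 221.3] 0.5 245 179 195 210 227 [ 0.3512 -0.1813  0.063 ]
scene pad [220.9 358.8] 0.23 680 209 235 344 375 [ 0.6687 -0.3905  0.063 ]
```

View pics/crop.png

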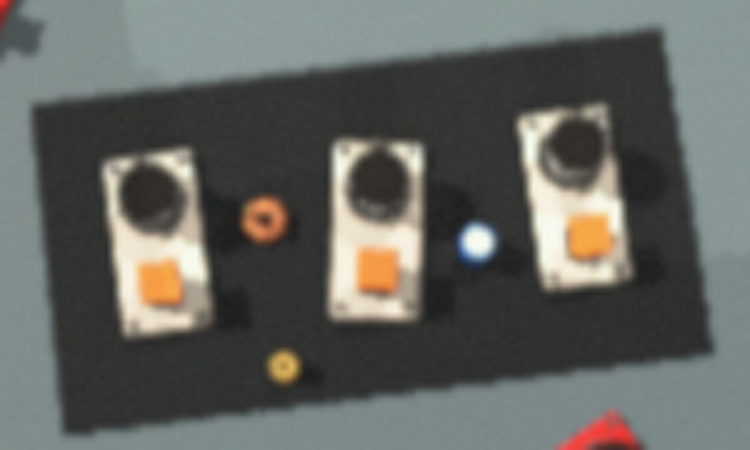

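The crop shows three pale mounts on the mat: pads at about px (210,183), (255,181) and (295,174), with the tags below them. The choke, capacitor and spacer lie between them. I'll move over the left pad with the fingers closing.

Request:
{"fn": "arm_command", "kwargs": {
  "plan": [
    {"grip": 0, "dp": [6, 0.5, -3], "twist": -4},
    {"grip": 0, "dp": [11, 1, -6], "twist": -8},
    {"grip": 0, "dp": [16, 2, -9], "twist": -12},
    {"grip": 0, "dp": [21, 3, -12], "twist": -16},
    {"grip": 0, "dp": [26, 4, -15], "twist": -20}
  ],
  "squeeze": 20
}}

```text
time: 1.23
position: [0.3845, 0.3168, 0.1914]
orientation: [-1.57, -0.019, 0.017]
wrist_force: [1.2, 1.3, 0.6]
grip_width: 0.0001
```

Run:
```python
from h import *
s=arm.state();print(s["time"],s["position"],Ro.from_rotvec(s["orientation"]).as_matrix().round(3).tolist(),s["grip_width"],s["wrist_force"]);print(to([.530,.152,.11]))
```

```text
1.225 [0.38445042 0.31683562 0.19138282] [[1.0, 0.001, -0.023], [0.023, 0.001, 1.0], [0.001, -1.0, 0.001]] 6.779147150296245e-05 [1.17203114 1.3388391  0.57595793]
[ 14.17   8.14 -16.81]
```

Request:
{"fn": "arm_command", "kwargs": {
  "plan": [
    {"grip": 0, "dp": [4, 2, -4.5], "twist": 0},
    {"grip": 0, "dp": [8, 4, -9], "twist": 0},
    {"grip": 0, "dp": [11.5, 6, -13.5], "twist": 0},
    {"grip": 0, "dp": [14.2, 7.2, -16.8], "twist": 0},
    {"grip": 0, "dp": [14.2, 7.2, -16.8], "twist": 0}
  ]
}}

```text
time: 1.85
position: [0.5315, 0.1495, 0.1184]
orientation: [-1.571, -0.014, 0.014]
wrist_force: [-0.9, -0.6, 0.2]
grip_width: 0.0001
```

```bash
cat >> h.py <<'E'
def look(tag,view=True):
    s=arm.state();im=viewer.get_image("wrist");cv2.imwrite(f"pics/{tag}.png",im)
    print(round(s["time"],3),s["position"].round(4),s["wrist_force"].round(2))
    i=viewer.camera_info("wrist");T=np.array(i["world_to_cam"]);K=np.array(i["camera_matrix"])
    for n,z in(("padtop_k",.066),("tagtop_k",.059)):
        for r in nets.silhouettes("wrist",n):
            print(n,np.round(r["centre"],1),round(r["confidence"],2),int(r["pixels"].sum()),onz("wrist",r["centre"],z).round(4))
    p=T[:3,:3]@s["position"]+T[:3,3];th=np.arctan2(np.hypot(p[0],p[1]),p[2]);k=p[:2]/np.hypot(p[0],p[1])*th
    print("tcp px",(K[:2,:2]@k+K[:2,2]).round(1))
E
python3 -c "
from h import *
look('w1');print(to([.53,.152,.066]))"
```

```text
1.85 [0.5315 0.1495 0.1184] [-0.9  -0.58  0.24]
padtop_k [ 79.2 207.5] 0.66 2349 [0.5294 0.0071 0.066 ]
padtop_k [  6.8 221.8] 0.65 329 [ 0.549 -0.093  0.066]
padtop_k [265.6 214.4] 0.57 2978 [0.5299 0.1578 0.066 ]
tagtop_k [ 65.8 138.9] 0.75 1114 [ 0.474  -0.0014  0.059 ]
tagtop_k [255.4 120.6] 0.56 1871 [0.464  0.1498 0.059 ]
tcp px [254.6 253.4]
[ 0.01  5.35 -0.08]
```

View pics/w1.png

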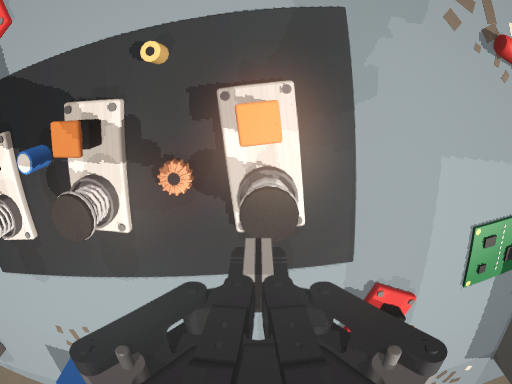

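The wrist view shows the left mount's pad at px (269,210), its tag at (259,123), and the fingertips at (259,240). I'll compute the pad and tag positions from these pixels.

```bash
python3 -c "
from h import *
for n,u,z in (('padL',(269.5,209.5),.066),('tagL',(259,123),.059),('tip',(259,240),.1184),('padM',(74,215),.066),('tagM',(67,139),.059),('pM',(79,207),.066)): print(n,onz('wrist',u,z).round(4))
p=onz('wrist',(269.5,209.5),.066);print(to(p))
i=viewer.camera_info('wrist');print(ray('wrist',(256,192)))
"
```

```text
padL [0.5259 0.1612 0.066 ]
tagL [0.4656 0.1523 0.059 ]
tip [0.5226 0.1534 0.1184]
padM [5.365e-01 4.000e-04 6.600e-02]
tagM [ 4.742e-01 -1.000e-04  5.900e-02]
pM [0.5291 0.0074 0.066 ]
[-0.37  5.35  0.85]
(array([0.44541352, 0.15101669, 0.2622005 ]), array([ 0.32546287,  0.00118835, -0.94555407]))
```

Request:
{"fn": "arm_command", "kwargs": {
  "plan": [
    {"grip": 0, "dp": [-0.4, 1.0, 0.7], "twist": 0},
    {"grip": 0, "dp": [-0.4, 2.5, 0.7], "twist": 0},
    {"grip": 0, "dp": [-0.4, 3.8, 0.75], "twist": 0},
    {"grip": 0, "dp": [-0.4, 3.8, 0.75], "twist": 0},
    {"grip": 0, "dp": [-0.4, 3.8, 0.75], "twist": 0}
  ]
}}

```text
time: 2.62
position: [0.5258, 0.1601, 0.0815]
orientation: [-1.57, -0.018, 0.018]
wrist_force: [-0.7, 0.7, 0.3]
grip_width: -0.0003
```

```bash
python3 -c "
from h import *
look('w2');print(to([.527,.157,.066]), arm.state()['wrist_force'],arm.state()['ft_torque'])"
```

```text
2.625 [0.5258 0.1601 0.0815] [-0.65  0.7   0.31]
padtop_k [ 49.5 231. ] 0.96 2895 [0.5296 0.0095 0.066 ]
padtop_k [249.5 231.1] 0.75 2568 [0.5211 0.1552 0.066 ]
tagtop_k [238.2 135.9] 0.73 2699 [0.4658 0.1479 0.059 ]
tagtop_k [ 28.9 155.8] 0.55 1252 [ 0.4753 -0.0033  0.059 ]
tcp px [257.5 251.6]
[ 0.07  1.61 -0.31] [ 1.13306924  0.40597968 -0.17141496] [-0.01320617 -0.05347128 -0.02689113]
```

View pics/w2.png

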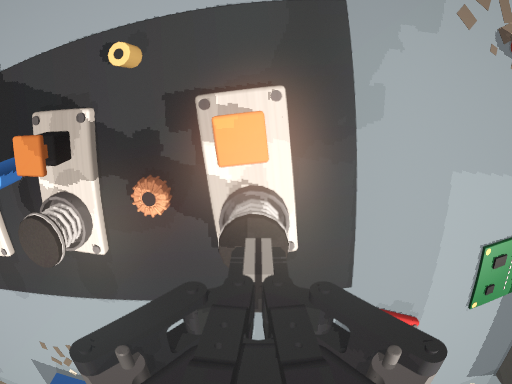

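The tip is over the pad and about 3 mm left of its centre (pad centre about px (254,249), tip 259). I'll correct that and press to about 5 mm, then 10 mm.

Request:
{"fn": "arm_command", "kwargs": {
  "plan": [
    {"grip": 0, "dp": [0.1, 1.0, -0.3], "twist": 0},
    {"grip": 0, "dp": [0.1, 1.3, -0.3], "twist": 0},
    {"grip": 0, "dp": [0.1, 1.8, -0.3], "twist": 0},
    {"grip": 0, "dp": [0.1, 2.05, -0.3], "twist": 0},
    {"grip": 0, "dp": [0.1, 2.05, -0.3], "twist": 0}
  ]
}}

```text
time: 3.4
position: [0.5272, 0.157, 0.0614]
orientation: [-1.57, -0.019, 0.017]
wrist_force: [-0.9, -0.2, 1.0]
grip_width: -0.0002
```

Request:
{"fn": "arm_command", "kwargs": {
  "plan": [
    {"grip": 0, "dp": [0, 0.2, 0], "twist": 0},
    {"grip": 0, "dp": [0, 0.4, 0], "twist": 0},
    {"grip": 0, "dp": [0, 0.5, 0], "twist": 0},
    {"grip": 0, "dp": [0, 0.5, 0], "twist": 0},
    {"grip": 0, "dp": [0, 0.5, 0], "twist": 0}
  ]
}}

```text
time: 4.03
position: [0.5274, 0.157, 0.0566]
orientation: [-1.57, -0.019, 0.017]
wrist_force: [-0.6, -0.1, 2.2]
grip_width: -0.0001
```

```bash
cat > f.py <<'E'
from h import *
# the force reading is noisy: average over camera-call periods
F=[]
for k in range(6):
    F.append(arm.state()["wrist_force"]);viewer.get_image("scene")
s=arm.state();print(s["time"],s["position"].round(4),np.mean(F,0).round(2),np.std(F,0).round(2))
E
python3 f.py
```

```text
4.325 [0.5274 0.1571 0.0565] [-0.38 -0.09  2.56] [0.38 0.4  0.41]
```

Request:
{"fn": "arm_command", "kwargs": {
  "plan": [
    {"grip": 0, "dp": [0, -2, 0], "twist": 0},
    {"grip": 0, "dp": [0, -5, 0], "twist": 0},
    {"grip": 0, "dp": [0.2, -5, -5], "twist": 0},
    {"grip": 0, "dp": [0.5, -5, -11], "twist": 0},
    {"grip": 0, "dp": [0.8, -4.5, -16.2], "twist": 0}
  ]
}}

```text
time: 4.95
position: [0.5391, -0.0064, 0.1016]
orientation: [-1.57, -0.02, 0.016]
wrist_force: [0.7, 0.9, -0.6]
grip_width: -0.0
```

Request:
{"fn": "arm_command", "kwargs": {
  "plan": [
    {"grip": 0, "dp": [0, 0.5, 0], "twist": 0},
    {"grip": 0, "dp": [0, 1.0, 0], "twist": 0},
    {"grip": 0, "dp": [0, 1.5, 0], "twist": 0},
    {"grip": 0, "dp": [0, 1.5, 0], "twist": 0},
    {"grip": 0, "dp": [0, 1.5, 0], "twist": 0}
  ]
}}

```text
time: 5.58
position: [0.5392, -0.0056, 0.0866]
orientation: [-1.57, -0.021, 0.017]
wrist_force: [0.7, -0.8, -0.1]
grip_width: -0.0002
```

```bash
python3 -c "
from h import *
look('w3');print(to([.54,-.006,.066]))"
```

```text
5.575 [ 0.5392 -0.0056  0.0866] [ 0.72 -0.84 -0.06]
padtop_k [477.4 363.5] 0.76 922 [0.7207 0.2597 0.066 ]
padtop_k [251.8 219.2] 0.7 3090 [ 0.5286 -0.0096  0.066 ]
padtop_k [460.9 216.7] 0.63 2931 [0.5265 0.14   0.066 ]
padtop_k [ 78.8 242.2] 0.56 2848 [ 0.5525 -0.1344  0.066 ]
padtop_k [159.5 153.3] 0.33 1259 [ 0.4888 -0.0639  0.066 ]
tagtop_k [256.8 129. ] 0.81 2675 [ 0.4754 -0.008   0.059 ]
tagtop_k [ 47.8 163.6] 0.79 1344 [ 0.4958 -0.1554  0.059 ]
tagtop_k [475.5 130.2] 0.67 1376 [0.4645 0.1439 0.059 ]
tagtop_k [508.  326.5] 0.59 221 [0.6729 0.2896 0.059 ]
tcp px [257.7 252.1]
[0.06 2.09 0.01]
```

View pics/w3.png

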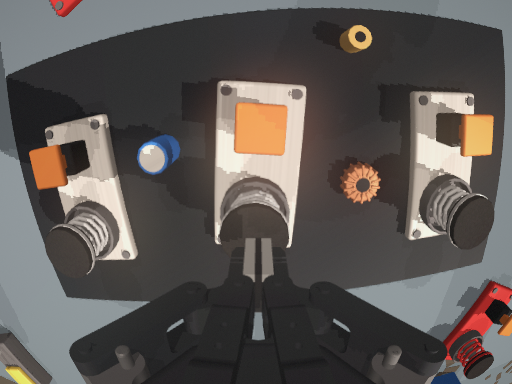

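In this view the middle pad is centred at px (255,239), its tag at (260,129), and the tip is about 2.5 mm to the left. I'll correct that and press.

Request:
{"fn": "arm_command", "kwargs": {
  "plan": [
    {"grip": 0, "dp": [0, 1.3, -0.2], "twist": 0},
    {"grip": 0, "dp": [0, 1.8, -0.2], "twist": 0},
    {"grip": 0, "dp": [0, 2.3, -0.2], "twist": 0},
    {"grip": 0, "dp": [0, 2.55, -0.2], "twist": 0},
    {"grip": 0, "dp": [0, 2.55, -0.2], "twist": 0}
  ]
}}

```text
time: 6.35
position: [0.5391, -0.0081, 0.0612]
orientation: [-1.57, -0.02, 0.017]
wrist_force: [-2.0, 0.1, 2.8]
grip_width: -0.0
```

Request:
{"fn": "arm_command", "kwargs": {
  "plan": [
    {"grip": 0, "dp": [0, 0.2, 0], "twist": 0},
    {"grip": 0, "dp": [0, 0.4, 0], "twist": 0},
    {"grip": 0, "dp": [0, 0.5, 0], "twist": 0},
    {"grip": 0, "dp": [0, 0.5, 0], "twist": 0},
    {"grip": 0, "dp": [0, 0.5, 0], "twist": 0}
  ]
}}

```text
time: 6.98
position: [0.5393, -0.0081, 0.0565]
orientation: [-1.57, -0.021, 0.017]
wrist_force: [-1.9, -0.5, 5.6]
grip_width: -0.0001
```

```bash
python3 f.py
```

```text
7.275 [ 0.5393 -0.0081  0.0565] [-2.49 -0.04  5.27] [0.31 0.54 0.48]
```

Request:
{"fn": "arm_command", "kwargs": {
  "plan": [
    {"grip": 0, "dp": [0, -2, 0], "twist": 0},
    {"grip": 0, "dp": [0, -5, 0], "twist": 0},
    {"grip": 0, "dp": [0.6, -5, -4], "twist": 0},
    {"grip": 0, "dp": [1.4, -5, -9.5], "twist": 0},
    {"grip": 0, "dp": [2.2, -4.5, -14.2], "twist": 0}
  ]
}}

```text
time: 7.9
position: [0.5655, -0.1514, 0.1019]
orientation: [-1.571, -0.022, 0.015]
wrist_force: [0.5, 0.8, 0.8]
grip_width: 0.0002
```

Request:
{"fn": "arm_command", "kwargs": {
  "plan": [
    {"grip": 0, "dp": [0, 0.5, 0], "twist": 0},
    {"grip": 0, "dp": [0, 1.0, 0], "twist": 0},
    {"grip": 0, "dp": [0, 1.5, 0], "twist": 0},
    {"grip": 0, "dp": [0, 1.5, 0], "twist": 0},
    {"grip": 0, "dp": [0, 1.5, 0], "twist": 0}
  ]
}}

```text
time: 8.52
position: [0.5657, -0.1508, 0.0871]
orientation: [-1.571, -0.023, 0.016]
wrist_force: [-0.0, -0.1, 0.0]
grip_width: -0.0
```

```bash
python3 -c "
from h import *
look('w4');print(to([.564,-.15,.066]))"
```

```text
8.525 [ 0.5657 -0.1508  0.0871] [-0.04 -0.08  0.01]
padtop_k [264.5 218.2] 0.92 3367 [ 0.5544 -0.1472  0.066 ]
padtop_k [449.2 193. ] 0.84 3139 [ 0.5353 -0.0217  0.066 ]
tagtop_k [246.8 122.8] 0.74 2650 [ 0.4985 -0.159   0.059 ]
tagtop_k [466.6 106.8] 0.58 1407 [ 0.476  -0.0126  0.059 ]
tcp px [257.7 252.1]
[-0.19  2.12  0.13]
```

View pics/w4.png

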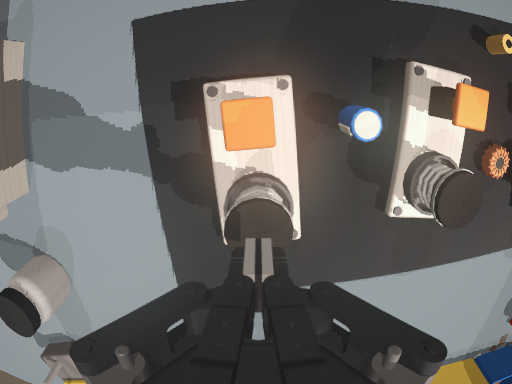

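The right pad is centred at px (259,239), in line with the tip, and its tag is at (248,123). I'll press it.

Request:
{"fn": "arm_command", "kwargs": {
  "plan": [
    {"grip": 0, "dp": [-0.2, 1.3, 0], "twist": 0},
    {"grip": 0, "dp": [-0.2, 1.8, 0], "twist": 0},
    {"grip": 0, "dp": [-0.2, 2.3, 0], "twist": 0},
    {"grip": 0, "dp": [-0.2, 2.6, 0], "twist": 0},
    {"grip": 0, "dp": [-0.2, 2.6, 0], "twist": 0}
  ]
}}

```text
time: 9.3
position: [0.5634, -0.1511, 0.0612]
orientation: [-1.571, -0.022, 0.016]
wrist_force: [-4.8, 1.0, 4.8]
grip_width: -0.0001
```

Request:
{"fn": "arm_command", "kwargs": {
  "plan": [
    {"grip": 0, "dp": [0, 0.2, 0], "twist": 0},
    {"grip": 0, "dp": [0, 0.4, 0], "twist": 0},
    {"grip": 0, "dp": [0, 0.5, 0], "twist": 0},
    {"grip": 0, "dp": [0, 0.5, 0], "twist": 0},
    {"grip": 0, "dp": [0, 0.5, 0], "twist": 0}
  ]
}}

```text
time: 9.93
position: [0.5635, -0.1512, 0.0571]
orientation: [-1.571, -0.022, 0.016]
wrist_force: [-5.9, 1.9, 8.9]
grip_width: 0.0001
```

```bash
python3 f.py
```

```text
10.225 [ 0.5635 -0.1512  0.0572] [-5.17  1.79  9.27] [0.4  0.49 0.41]
```

Forces at about 9.5 mm are: left about 2.6 N, middle about 5.3 N, right about 9.3 N (at 8.8 mm). I'll finish the right press to a full centimetre, then travel back to the left mount's tag.

Request:
{"fn": "arm_command", "kwargs": {
  "plan": [
    {"grip": 0, "dp": [-0.1, 0.1, 0], "twist": 0},
    {"grip": 0, "dp": [-0.1, 0.12, 0], "twist": 0},
    {"grip": 0, "dp": [-0.1, 0.12, 0], "twist": 0},
    {"grip": 0, "dp": [-0.1, -1.5, 0], "twist": 0},
    {"grip": 0, "dp": [-0.1, -5, 0], "twist": 0}
  ]
}}

```text
time: 10.85
position: [0.5612, -0.1507, 0.1067]
orientation: [-1.57, -0.02, 0.019]
wrist_force: [-0.3, -0.5, 0.5]
grip_width: 0.0001
```

```bash
python3 -c "
from h import *
print(arm.state()['position'],to([.466,.1485,.1]))"
```

```text
[ 0.56119538 -0.15072376  0.10668046] [-8.78  0.69 30.15]
```

Request:
{"fn": "arm_command", "kwargs": {
  "plan": [
    {"grip": 0, "dp": [-1.8, 0, 6], "twist": 0},
    {"grip": 0, "dp": [-3.6, 0, 12], "twist": 0},
    {"grip": 0, "dp": [-5.4, 0, 18], "twist": 0},
    {"grip": 0, "dp": [-7.2, 0, 24], "twist": 0},
    {"grip": 0, "dp": [-8.8, 0, 30.2], "twist": 0}
  ]
}}

```text
time: 11.48
position: [0.4662, 0.1478, 0.1077]
orientation: [-1.57, -0.021, 0.017]
wrist_force: [1.0, 0.8, 0.0]
grip_width: 0.0001
```

Request:
{"fn": "arm_command", "kwargs": {
  "plan": [
    {"grip": 0, "dp": [0, 0, 0], "twist": 0},
    {"grip": 0, "dp": [0, 1.0, 0], "twist": 0},
    {"grip": 0, "dp": [0, 2.3, 0], "twist": 0},
    {"grip": 0, "dp": [0, 2.3, 0], "twist": 0},
    {"grip": 0, "dp": [0, 2.3, 0], "twist": 0}
  ]
}}

```text
time: 12.1
position: [0.4664, 0.1469, 0.0844]
orientation: [-1.57, -0.019, 0.016]
wrist_force: [-0.2, -0.6, -0.5]
grip_width: -0.0001
```

```bash
python3 -c "
from h import *
look('w5');print(to([.466,.1485,.059]))"
```

```text
12.1 [0.4664 0.1469 0.0844] [-0.21 -0.65 -0.51]
padtop_k [ 78.4 289.8] 0.94 2367 [0.5231 0.0064 0.066 ]
padtop_k [  7.  286.7] 0.82 277 [ 0.5386 -0.0899  0.066 ]
padtop_k [255.8 326. ] 0.7 167 [0.5428 0.1478 0.066 ]
tagtop_k [ 56.3 227.5] 0.97 1102 [ 0.472  -0.0041  0.059 ]
tagtop_k [256.6 223.4] 0.82 1518 [0.461  0.1468 0.059 ]
tcp px [257.  251.8]
[-0.07  2.6   0.1 ]
```

View pics/w5.png

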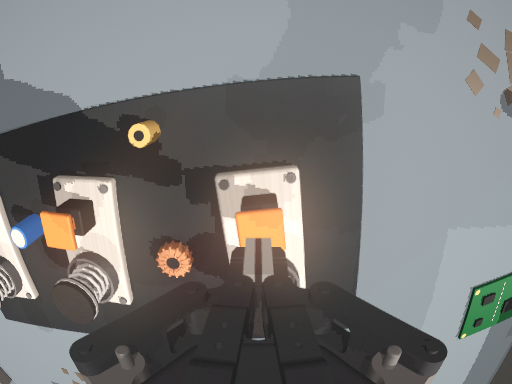

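The left tag is centred at px (261,232) under the tip. I'll push it down in steps.

Request:
{"fn": "arm_command", "kwargs": {
  "plan": [
    {"grip": 0, "dp": [-0.05, 1.8, 0.1], "twist": 0},
    {"grip": 0, "dp": [-0.05, 2.4, 0.1], "twist": 0},
    {"grip": 0, "dp": [-0.05, 2.8, 0.1], "twist": 0},
    {"grip": 0, "dp": [-0.05, 3.1, 0.1], "twist": 0},
    {"grip": 0, "dp": [-0.05, 3.3, 0.1], "twist": 0}
  ]
}}

```text
time: 12.88
position: [0.4661, 0.1485, 0.0521]
orientation: [-1.57, -0.02, 0.016]
wrist_force: [-2.5, -0.7, 3.7]
grip_width: 0.0
```

Request:
{"fn": "arm_command", "kwargs": {
  "plan": [
    {"grip": 0, "dp": [0, 0.15, 0], "twist": 0},
    {"grip": 0, "dp": [0, 0.3, 0], "twist": 0},
    {"grip": 0, "dp": [0, 0.4, 0], "twist": 0},
    {"grip": 0, "dp": [0, 0.45, 0], "twist": 0},
    {"grip": 0, "dp": [0, 0.45, 0], "twist": 0}
  ]
}}

```text
time: 13.5
position: [0.4664, 0.1486, 0.0476]
orientation: [-1.57, -0.021, 0.016]
wrist_force: [0.1, 0.7, 0.1]
grip_width: 0.0002
```

```bash
python3 f.py
```

```text
13.8 [0.4663 0.1485 0.0476] [-0.11  0.16  0.14] [0.38 0.63 0.51]
```

Request:
{"fn": "arm_command", "kwargs": {
  "plan": [
    {"grip": 0, "dp": [0, 0.05, 0], "twist": 0},
    {"grip": 0, "dp": [0, 0.1, 0], "twist": 0},
    {"grip": 0, "dp": [0, 0.15, 0], "twist": 0},
    {"grip": 0, "dp": [0, 0.15, 0], "twist": 0},
    {"grip": 0, "dp": [0, 0.15, 0], "twist": 0}
  ]
}}

```text
time: 14.42
position: [0.4665, 0.1486, 0.047]
orientation: [-1.57, -0.021, 0.016]
wrist_force: [-5.0, -1.2, 10.6]
grip_width: 0.0001
```

```bash
python3 f.py
```

```text
14.725 [0.4665 0.1486 0.047 ] [-4.24 -0.7  10.51] [0.5  0.59 0.57]
```

The tag has hit a hard stop (10 N) at z = 0.047, which is exactly 12 mm down. I'll retreat and check.

Request:
{"fn": "arm_command", "kwargs": {
  "plan": [
    {"grip": 0, "dp": [0, -2, 0], "twist": 0},
    {"grip": 0, "dp": [0, -7, 0], "twist": 0},
    {"grip": 0, "dp": [-3, -12, 3], "twist": 0},
    {"grip": 0, "dp": [-8, -15, 6], "twist": 0},
    {"grip": 0, "dp": [-12, -16, 9], "twist": 0}
  ]
}}

```text
time: 15.35
position: [0.3437, 0.2364, 0.2087]
orientation: [-1.569, -0.023, 0.012]
wrist_force: [0.4, 1.2, -1.3]
grip_width: -0.0004
```

Run:
```python
from h import *
s=arm.state();print(s["time"],s["position"],s["wrist_force"])
b=viewer.get_image("scene");a=viewer.get_image("top");cv2.imwrite("pics/top2.png",a);cv2.imwrite("pics/scene2.png",b)
o=cv2.imread("pics/scene.png")
c=lambda i:cv2.resize(i[145:305,190:350],None,fx=2.4,fy=2.4,interpolation=cv2.INTER_CUBIC)
cv2.imwrite("pics/cmp.png",np.hstack([c(o),c(b)]))
for nm in("top","scene"):
  for sfx in("","2"):
    im=cv2.imread(f"pics/{nm}{sfx}.png");m=cv2.inRange(cv2.cvtColor(im,cv2.COLOR_BGR2HSV),(8,170,150),(20,255,255));n,l,st,ce=cv2.connectedComponentsWithStats(m)
    print(nm+sfx,[(ce[i].round(1).tolist()) for i in range(1,n) if st[i,4]>15 and .4<onz(nm,ce[i],.057)[0]<.6 and abs(onz(nm,ce[i],.057)[1])<.25])
```

```text
15.35 [0.34368247 0.23642366 0.20866263] [ 0.36948288  1.16838366 -1.25420306]
top [[297.3, 192.0], [255.1, 199.1], [211.7, 201.6]]
top2 [[297.3, 192.0], [255.1, 199.2], [212.1, 201.7]]
scene [[291.2, 173.1], [262.3, 206.0], [287.1, 203.9], [233.8, 246.5]]
scene2 [[291.1, 175.4], [262.3, 206.0], [233.8, 246.5]]
```

View pics/cmp.png

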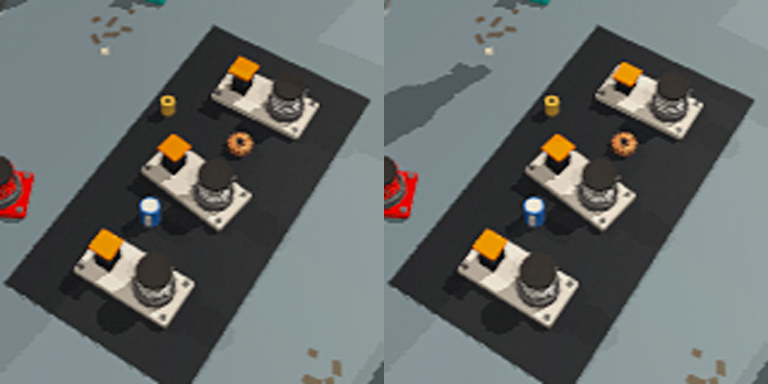

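The before/after crop shows only the left tag lowered, at px (291,175) in the scene view, down from 173. The mounts and loose parts haven't moved, and the pads are up. I'll hand in.

```bash
python3 -c "
from h import *
s=arm.state();print(s['time'],abs(s['qd']).max());ticket.job_done()"
```

```text
15.45 0.06811316164531428
the job is handed in; nothing more can be done
```

I pressed the three pads from left to right, found the left mount's spring softest, pushed its orange tag fully down, and handed the job in at about 15.5 s.

| Mount | Force | Depth at that force |
|---|---|---|
| Left | about 2.6 N | 9.5 mm |
| Middle | about 5.3 N | 9.5 mm |
| Right | about 9.3 N | 8.8 mm |

- **Left tag:** it met a hard stop with about 10.5 N at z = 0.047 m, which is 12 mm down. At z = 0.0476 m the force read about 0 N, so I pushed slightly further to be sure.
- **Last pictures:** only the left tag sits lower. The other two tags, all three pads and the loose parts look the same as before, and the hand is clear.
- **Less certain:** the right press was at 8.8 mm when I measured. I then went about 1 mm deeper before lifting, but took no reading there. That press also put about 5 N of sideways force on the pad. The right mount showed no shift in the pictures.
- **Arm at hand-in:** a residual joint speed of 0.07 rad/s remained, as the arm was still settling in free air.

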